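Level the rocking filling stand in the paint-mixing shop

ROBOT

A 6-joint arm with a two-finger parallel gripper is mounted at the origin on the work surface. World frame = base frame: x ahead of the robot, y to its left, z up, the work surface at z = 0. Lengths are in m, angles in rad, forces in N, time in s.
With the tool pointing down it reaches from about 0.3 to 0.875 m from the base axis. Payload 6.4 kg.
Tool frame: the origin (TCP) lies midway between the tips of the shut fingers; the grasp point (between the pads) lies 19 mm behind it; z points along the fingers, y is the line along which they close (so a half turn about z gives the same grasp; the last joint's range is limited). The gripper opens to 88 mm and grips with 3 to 60 N. Pads are 18 mm wide; open, the fingers measure 123 mm over their backs; the gripper's body (75 mm by 187 mm) begins 45 mm behind the grasp point.
Start: joints at [-1.439, 0.181, 1.607, -0, 1.354, -0.206], TCP at [0.191, -0.543, 0.239] pointing down, gripper open.
Joint ranges: [-2.99, 2.99], [-0.89, 2.07], [0.3, 2.58], [-1.14, 4.28], [0, 2.63], [-3.12, 3.12]. Speed limits (rad/s): [2.57, 2.57, 3.01, 3.14, 3.14, 3.14].

INTERFACE

Orientations are given as a rotation vector (axis times angle).
In Python, from cell import ctrl, optics gives the robot as it stands.
- The arm moves only by the tool apply_moves, never from a script. Its argument "moves" is a list of rows, each a list of 2 entries, a list of its own where there are three numbers: the shift along the tool's x, y, z in cm, then the turn about the tool's z in degrees. In form: [[[tx, ty, tz], spin], ...]. A call has 1 to 8 rows; each row is the pose to reach, as a shift and turn from the pose commanded when the call began, along the tool's axes at that moment; what a row does not reach only later rows make up. A row lasts 1/8 s, in which the tool goes at most 62.5 mm and 10.7 degrees, less where a joint would pass 70% of its speed; a pose out of reach is approached as far as the arm can. A call with a gripper value outside its range is refused whole. "hand" is the opening, from 0 (shut) to 1 (fully open), set as the call begins (left out, the last holds). The fingers move at their own pace and stop on an object; the grip force is fixed at half the most. Time passes only in rows, so rows that repeat a pose let the fingers close. It gives the time, the measured TCP pose, the force, the opening and the grip force at its end, in the units of the state.
- ctrl.get_obs(): the state, without advancing time (a new reading comes with each control period).
- optics.snapshot(name): name is "scene" or "side" or "wrist"; returns a dict with "pixels" (400x640x3 uint8, red, green, blue), "fov_y" (degrees; the focal length in pixels is half the picture's height over the tangent of half this angle, whatever the lens; pixels are square), "cx", "cy" (the principal point, pixels), "dist" ([k1, k2, p1, p2, k3] as OpenCV has them; the pictures are not rectified), "R" (3x3) and "t" (3): a world point X has camera coordinates R X + t. Camera axes: x right, y down, z forward; pixel columns grow to the right and rows downward; lengths in m; the calibration is good to about 2 mm. A picture is of the moment at which its call begins. There is no depth.
- ctrl.close_job(): hands the job in; it is judged then, once.
The state is a dict: "time_s": time; "joint_pos": joint angles; "joint_velocities": joint speeds; "tau": joint torques, N m; "eef_pos": TCP position; "tool_rot": TCP orientation; "force": force on the tool from outside, world axes, zero at the start; "ft_torque": the same for the moment, N m; "opening": finger opening in m; "finger_force": force on a finger pad.
Only numpy, scipy, OpenCV 4.12 (cv2) and the standard library are available. Lean on these libraries where they do the work, as an engineer would, in place of code of your own. Each camera call takes 0.05 s, during which the arm holds its last target. There are 200 camera calls.

TASK

The filling stand leans and rocks on its feet: wind its two front levelling screws by pushing their crank knobs round until all four feet bear firmly and the red ball lies within the green spot of the ball level. Then push the orange clamp lever all the way over to its stop to lock the screws, and after that slide the green tin, without lifting it, into the yellow ring on the stand. Do not shove the stand out of its place or disturb the red tin, the brush and the screwdriver.

Things in the scene. Friction and masses are not known exactly. Their poses are not given: they have to be found in the camera images.
- stand: Loose dark steel stand, about 5.5 kg; plate 260 (x) by 330 (y) mm, 12 mm thick, its top 70 mm above the origin. Origin: the plate's centre, level with the undersides of the rear feet unloaded. x points away from the robot (front = -x), y left, z up, square to the plate. Feet 100 mm before and behind and 130 mm left and right of the origin. Centre of mass about 20 mm before it: both front feet always bear.
- screw_left (a joint): Left levelling screw: turn of its wheel in rad, growing clockwise seen from above, range 0 to 12.6; one full turn (6.28) drives the foot down 10 mm and so lifts the stand's corner. Friction 0.06 N m; it stays where it is left. At the start both front corners are too low.
- screw_right (a joint): Right levelling screw, just as the left.
- wheel_left (a point): Point on the vertical axis of the left blue hand wheel (90 mm diameter, 10 mm thick, its face 18 mm above the stand's plate), 22 mm above its face; 100 mm in front and 130 mm left of the stand's origin. The wheel carries a black upright crank knob (18 mm diameter, its top 41 mm above the face, yellow cap, spinning freely) 32 mm off the axis.
- wheel_right (a point): The same for the right wheel, 130 mm right of the stand's origin.
- knob_left (a point): Point on the axis of the left wheel's crank knob, 22 mm above the wheel's face, 19 mm below the knob's top.
- knob_right (a point): The same for the right wheel's crank knob.
- level_center (a point): Centre of the round ball level on the stand, midway between the wheels: black rim (outer diameter 75 mm, rim top 10 mm above the plate), white floor 64 mm across, green spot 19 mm across in the middle; this point lies over the spot at the height of the ball's centre.
- ball_center (a point): Centre of the red ball (12 mm diameter) of the ball level. It rolls downhill, 6.1 mm from the middle per degree of tilt (350 mm per rad), and settles in about 1 s. Do not touch it.
- clamp (a joint): Orange clamp lever that locks the screws, on the right rear of the plate: turn in rad, growing clockwise seen from above; 0: lever points to the front (-x of the stand), 1.57: at its stop, pointing left (+y) along the rear edge. Friction 0.07 N m; stays where it is left.
- clamp_pivot (a point): Point on the vertical axis of the clamp lever, 33 mm above the plate; 80 mm behind and 125 mm right of the stand's origin.
- clamp_knob (a point): Point on the axis of the clamp lever's upright orange knob (18 mm diameter, from 13 to 53 mm above the plate), 65 mm from the pivot, 33 mm above the plate.
- mark (a point): Centre of the yellow ring mark (94 mm outer diameter, 87 mm inner) on the plate's top; 30 mm behind the stand's origin.
- tin_mid (a point): Centre, half-way up, of the small green paint tin, 74 mm diameter, 66 mm high, 0.25 to 0.5 kg, standing on the left of the plate.
- pad_front_left: Black rubber front left foot (44 mm diameter, 17 mm high); origin at the centre of its underside. It stands on a steel or brass disc 3 or 6 mm thick, lying on the bench.
- pad_front_right: Front right foot, as the left; it stands on the other disc.
- pad_rear_left: Rear left foot, of fixed length, on the bench. Each of the four feet gives 1 mm per 8 N. If the front corners differ by more than about 5 mm, the rear foot diagonally opposite the lower one lifts; below that the feet take up about half of the difference.
- pad_rear_right: Rear right foot, of fixed length, on the bench.
- stock_tin: Bystander: red paint tin, 100 mm diameter, 115 mm high, on the bench left of the stand; origin at its underside.
- brush: Bystander: paint brush lying on the bench right of the stand.
- opener: Bystander: screwdriver lying on the bench right of the stand.
Things that resemble listed ones, but are neither listed nor needed, are in the scene too. Of the things that look like the part that bears tin_mid, the middle-sized one is meant.

How it is judged:
On the way, in this order (a step that is already met when the one before it is completed fails the run):
1. the stand is level (0.57 degrees) and all four feet are loaded with more than 2 N (contact force between each of pad_front_left, pad_front_right, pad_rear_left, pad_rear_right and anything else above 2 N and angle between stand's own z axis and vertical below 0.01 rad), for 0.3 s.
2. the clamp lever is pushed over to its stop (value of joint clamp above 1.35 rad), for 0.2 s.
3. the tin stands inside the yellow ring (horizontal distance between tin_mid and mark below 0.01 m), for 0.2 s.
At the end, for the whole second after the job is handed in: All four feet bear more than 2 N, the stand is level within 0.57 degrees (ball within about 3.5 mm of the middle), the clamp lever is within 0.22 rad of its stop, the tin stands upright on the plate with its centre within 10 mm of the ring's centre, and all is at rest (all of step 1 and value of joint clamp above 1.35 rad and horizontal distance between tin_mid and mark below 0.01 m and angle between tin_mid's own z axis and vertical below 0.1 rad and linear speed of stand below 0.02 m/s and z of tin_mid in the frame of stand below 0.115 m); the robot touches nothing.
It fails at once if the stand is shoved more than 30 mm (distance of stand from where it was at the start of the episode above 0.03 m).
It fails at once if the tin is lifted off the plate or tipped (z of tin_mid in the frame of stand above 0.118 m or angle between tin_mid's own z axis and vertical above 0.4 rad or z of tin_mid in the frame of stand below 0.08 m).
It fails at once if the red tin is disturbed (30 mm) (distance of stock_tin from where it was at the start of the episode above 0.03 m).
It fails at once if the brush is disturbed (30 mm) (distance of brush from where it was at the start of the episode above 0.03 m).
It fails at once if the screwdriver is disturbed (30 mm) (distance of opener from where it was at the start of the episode above 0.03 m).
It also fails if it takes over 72 s, if anything falls off the work surface, if the arm or the gripper's body presses on something with over 40 N, if the wrist force passes 120 N, or if a joint passes its speed limit or range.

## Working session

There is one attempt and no reset: what is moved stays moved. The work goes in short steps, Python scripts to look and compute and a tool call to move; the robot and the scene stay as the last step left them, time stands still between calls to the robot, and variables do not carry over. Pictures are saved under pics/ and viewed, at most 10 in all, crops included, and the job is handed in when it is done.

Besides the shell and the picture viewer there is one more tool, called after ">>>" by a JSON object that holds its "method" and its "body". apply_moves: Moves the arm, as the interface text tells. Its arguments: {"type":"object","properties":{"moves":{"type":"array"},"hand":{"type":"number"}},"required":["moves"]}

```bash
ls; mkdir -p pics
cat > h.py <<'E'
import numpy as np, cv2
from cell import ctrl, optics
def snap(n,save=None):
    s=optics.snapshot(n)
    if save: cv2.imwrite('pics/'+save,cv2.cvtColor(s['pixels'],cv2.COLOR_RGB2BGR)); np.savez('pics/'+save+'.npz',**s)
    return s
def K(s):
    f=200/np.tan(np.radians(float(s['fov_y']))/2); return np.array([[f,0,s['cx']],[0,f,s['cy']],[0,0,1]],float)
def ray(s,uv):
    p=cv2.undistortPoints(np.array([[uv]],float),K(s),np.array(s['dist'],float))[0,0]
    R=np.array(s['R']);t=np.array(s['t']);d=R.T@np.array([p[0],p[1],1]); return -R.T@t,d/np.linalg.norm(d)
def plane(s,uv,z):
    o,d=ray(s,uv); return o+d*(z-o[2])/d[2]
def tri(obs):
    A=0;b=0;L=[ray(*o) for o in obs]
    for o,d in L: P=np.eye(3)-np.outer(d,d);A=A+P;b=b+P@o
    X=np.linalg.solve(A,b); return X,[np.linalg.norm(np.cross(d,X-o)) for o,d in L]
def proj(s,X):
    r,_=cv2.Rodrigues(np.array(s['R'],float)); return cv2.projectPoints(np.array(X,float).reshape(-1,1,3),r,np.array(s['t'],float),K(s),np.array(s['dist'],float))[0][:,0]
def load(f): return dict(np.load('pics/'+f+'.npz'))
E
python3 - <<'E'
from h import *
o=ctrl.get_obs();print(o)
a=snap('scene','a.png');b=snap('side','b.png')
for s in(a,b):print(s['fov_y'],s['dist'],-np.array(s['R']).T@s['t'],s['R'][2])
E
```

```text
pics
{'time_s': 0.0, 'joint_pos': array([-1.43928135e+00,  1.81501544e-01,  1.60798546e+00, -4.24292638e-05,
        1.35382294e+00, -2.06280035e-01]), 'joint_velocities': array([ 0.00040866, -0.00089425, -0.00123156,  0.00020995,  0.00068414,
        0.0007548 ]), 'tau': array([-4.57650794e-04, -4.33871162e+01, -3.41849077e+01,  7.03119370e-02,
        3.87486687e-02, -1.50625488e-04]), 'eef_pos': array([ 0.1905025 , -0.54195796,  0.23784326]), 'tool_rot': array([-3.09519435e+00, -5.27813508e-01, -3.57691407e-05]), 'force': array([ 0.08514687, -0.3752354 ,  0.46134295]), 'ft_torque': array([-0.05501032, -0.00797499,  0.03400283]), 'finger_force': 0.0, 'opening': 0.08793014689171035}
46.875201891636905 [-0.03677461  0.          0.          0.          0.        ] [ 1.28695767 -0.73014402  1.20684213] [-0.44851721  0.49668581 -0.74305822]
53.690706692972284 [-0.05259421  0.          0.          0.          0.        ] [0.09458422 0.70226616 0.69994078] [ 0.49391276 -0.64908004 -0.57857176]
```

View pics/a.png

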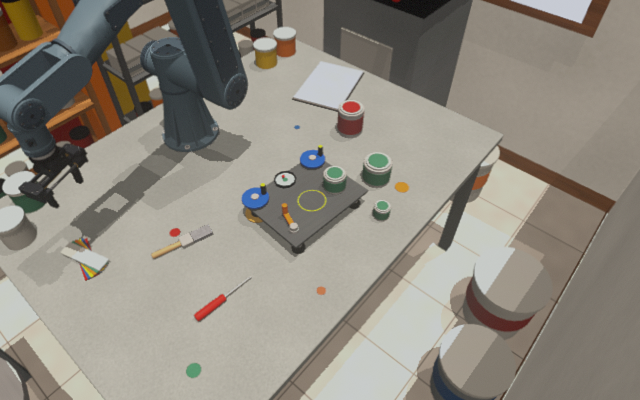

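View pics/b.png

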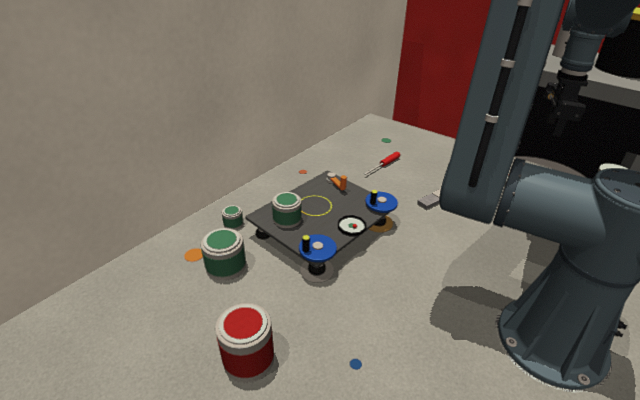

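Scene camera: green tins at (334,178) on the plate, (377,168) large on the bench and (382,210) small on the bench. The one on the plate is middle-sized, so that's mine. Blue wheels: left (312,158), right (256,198). Clamp (288,215), ring (312,201). The side view shows the same tins at (287,208), (223,252) and (232,216).

Run:
```python
from h import *
a=load('a.png');b=load('b.png')
def comps(s,lo,hi,box,mn=6):
    h=cv2.cvtColor(s['pixels'],cv2.COLOR_RGB2HSV);m=cv2.inRange(h,lo,hi);M=np.zeros_like(m);x0,y0,x1,y1=box;M[y0:y1,x0:x1]=m[y0:y1,x0:x1]
    n,l,st,c=cv2.connectedComponentsWithStats(M)
    out=[]
    for i in range(1,n):
        if st[i,4]>=mn:
            p=cv2.findNonZero((l==i).astype(np.uint8)); hu=cv2.convexHull(p); e=cv2.fitEllipse(hu) if len(hu)>5 else None
            out.append((st[i].tolist(),c[i].round(1).tolist(),None if e is None else np.round(e[0]+e[1],1).tolist()))
    return out
for nm,s,box in(('scene',a,(230,130,400,260)),('side',b,(190,160,405,285))):
    print(nm)
    for c,lo,hi in(('blue',(105,150,60),(125,255,255)),('yellow',(24,120,90),(35,255,255)),('orange',(8,150,90),(20,255,255)),('green',(60,80,40),(85,255,200)),('red',(0,150,80),(6,255,255))):
        print(c,*comps(s,lo,hi,box),sep='\n  ')
A=cv2.resize(a['pixels'][140:255,235:400],None,fx=4,fy=4,interpolation=2);B=cv2.resize(b['pixels'][165:280,195:395],None,fx=4,fy=4,interpolation=2)
B=cv2.resize(B,(660,380));
cv2.imwrite('pics/c.png',cv2.cvtColor(cv2.resize(np.vstack([A[:, :],B]),None,fx=.7,fy=.7),cv2.COLOR_RGB2BGR))
```

```text
scene
blue
  ([301, 150, 23, 18, 259], [311.5, 159.3], [311.9, 158.6, 17.0, 23.4])
  ([242, 188, 26, 20, 333], [254.3, 198.3], [254.9, 197.6, 19.6, 26.2])
yellow
  ([318, 145, 4, 3, 10], [319.8, 146.0], None)
  ([261, 183, 4, 4, 13], [262.4, 184.6], [262.4, 184.6, 3.1, 3.8])
  ([297, 190, 29, 21, 83], [311.7, 200.2], [311.4, 200.1, 21.4, 28.5])
orange
  ([395, 182, 5, 10, 33], [397.5, 186.3], None)
  ([282, 203, 11, 21, 102], [286.2, 213.4], [286.9, 213.1, 7.8, 21.6])
  ([248, 217, 7, 5, 16], [251.2, 219.2], [250.7, 218.3, 3.6, 8.2])
green
  ([369, 154, 18, 13, 183], [377.7, 160.2], [377.7, 160.1, 12.2, 18.2])
  ([328, 168, 14, 10, 109], [334.3, 172.3], [334.3, 172.3, 9.5, 13.6])
  ([283, 178, 4, 3, 8], [284.5, 179.0], [284.5, 179.0, 2.1, 3.0])
  ([378, 202, 10, 7, 58], [382.1, 205.1], [382.0, 205.0, 6.9, 10.1])
red
side
blue
  ([366, 192, 31, 21, 376], [382.2, 202.7], [380.9, 201.7, 19.8, 31.5])
  ([299, 235, 38, 27, 627], [319.0, 248.8], [317.3, 247.8, 27.3, 37.1])
yellow
  ([372, 190, 5, 3, 14], [373.9, 191.1], None)
  ([302, 196, 9, 4, 10], [305.6, 197.0], None)
  ([306, 196, 26,
[... 331 characters left out ...]
 24.3])
  ([190, 249, 13, 12, 134], [195.4, 254.3], [194.5, 254.4, 11.9, 15.9])
green
  ([277, 194, 19, 10, 160], [286.1, 198.5], [286.1, 198.5, 10.7, 18.5])
  ([225, 207, 13, 7, 69], [231.1, 209.8], [231.2, 209.8, 6.5, 12.3])
  ([273, 209, 28, 16, 314], [286.2, 217.1], [286.2, 213.6, 22.1, 28.5])
  ([223, 217, 19, 11, 132], [232.5, 222.3], [232.0, 220.5, 13.0, 18.6])
  ([349, 224, 3, 3, 8], [350.1, 224.9], None)
  ([207, 230, 29, 19, 394], [221.1, 239.0], [221.1, 239.0, 17.5, 28.3])
  ([204, 252, 39, 24, 580], [223.9, 265.4], [223.2, 260.5, 30.6, 39.6])
red
  ([380, 160, 13, 6, 38], [385.7, 161.6], [388.3, 158.9, 6.1, 23.3])
  ([353, 224, 4, 4, 12], [354.2, 225.4], [354.3, 225.4, 3.0, 3.8])
```

View pics/c.png

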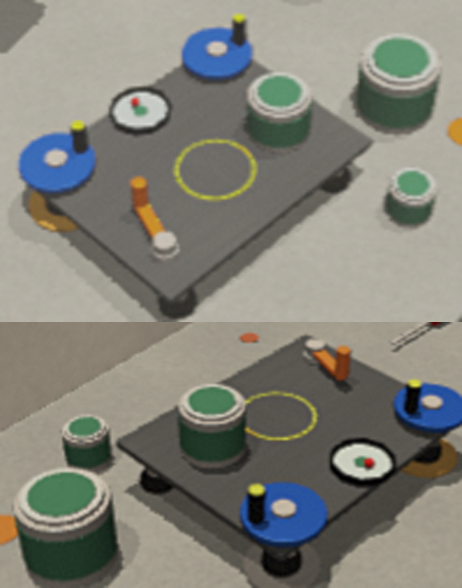

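The crop confirms it: the green tin on the plate is middle-sized next to the large and small ones on the bench. The ball lies off the green spot toward the robot and to the right.

Run:
```python
from h import *
a=load('a.png');b=load('b.png')
P={'wl':((311.9,158.9),(317.6,247.8)),'wr':((255,197.9),(381.2,202)),'kl':((319.8,146.0),(305.6,237)),'kr':((262.4,184.4),(373.9,191.1)),'lid':((334.3,172.3),(286.1,198.5)),'ring':((311.5,200.3),(316.2,205.9))}
# level white centre
for n,s,box in(('a',a,(270,165,300,190)),('b',b,(330,212,372,240))):
    h=cv2.cvtColor(s['pixels'],cv2.COLOR_RGB2HSV);x0,y0,x1,y1=box
    h=h[y0:y1,x0:x1];w=cv2.inRange(h,(0,0,140),(180,60,255));r=cv2.inRange(h,(0,120,80),(8,255,255))|cv2.inRange(h,(172,120,80),(180,255,255))
    n_,l,st,c=cv2.connectedComponentsWithStats(w|r|cv2.inRange(h,(40,60,30),(90,255,255)))
    for i in range(1,n_): 
        if st[i,4]>30: print(n,st[i],c[i]+[x0,y0],cv2.fitEllipse(cv2.convexHull(cv2.findNonZero((l==i).astype(np.uint8)))))
    q=cv2.findNonZero(r); print('ball',n,q[:,0].mean(0)+[x0,y0],len(q))
X={}
for k,(u,v) in P.items():
    x,e=tri([(a,u),(b,v)]);X[k]=x;print(k,x.round(4),np.round(e,4))
d=X['wl']-X['wr'];print('dist',np.linalg.norm(d),np.degrees(np.arctan2(-d[0],d[1])))
for k in('l','r'):print(np.linalg.norm((X['k'+k]-X['w'+k])[:2]),(X['k'+k]-X['w'+k]))
```

```text
Traceback (most recent call last):
cv2.error: OpenCV(4.12.0) /io/opencv/modules/imgproc/src/shapedescr.cpp:361: error: (-201:Incorrect size of input array) There should be at least 5 points to fit the ellipse in function 'fitEllipseNoDirect'
```

```bash
cat > lev.py <<'E'
from h import *
def level(s,box):
    h=cv2.cvtColor(s['pixels'],cv2.COLOR_RGB2HSV);x0,y0,x1,y1=box
    h=h[y0:y1,x0:x1];r=cv2.inRange(h,(0,110,70),(8,255,255))|cv2.inRange(h,(172,110,70),(180,255,255))
    m=cv2.inRange(h,(0,0,130),(180,70,255))|r|cv2.inRange(h,(40,60,30),(90,255,255))
    n,l,st,c=cv2.connectedComponentsWithStats(m); cand=[i for i in range(1,n) if st[i,0]>1 and st[i,1]>1 and st[i,0]+st[i,2]<x1-x0-1 and st[i,1]+st[i,3]<y1-y0-1] 
    i=max(cand,key=lambda i:st[i,4])
    q=cv2.findNonZero(r)[:,0]; e=cv2.fitEllipse(cv2.convexHull(cv2.findNonZero((l==i).astype(np.uint8))))
    return np.array(e[0])+[x0,y0],e[1],q.mean(0)+[x0,y0],len(q)
E
python3 - <<'E'
from lev import *
a=load('a.png');b=load('b.png')
la=level(a,(268,163,302,195));lb=level(b,(330,210,374,242));print(la,lb)
P={'wl':((311.9,158.9),(317.6,247.8)),'wr':((255,197.9),(381.2,202)),'kl':((319.8,146.0),(305.6,237)),'kr':((262.4,184.4),(373.9,191.1)),'lid':((334.3,172.3),(286.1,198.5)),'ring':((311.5,200.3),(316.2,205.9)),'lev':(la[0],lb[0]),'ball':(la[2],lb[2])}
X={}
for k,(u,v) in P.items():
    x,e=tri([(a,u),(b,v)]);X[k]=x;print(k,x.round(4),np.round(e,4))
d=X['wl']-X['wr'];print('dist',np.linalg.norm(d),np.degrees(np.arctan2(-d[0],d[1])))
for k in('l','r'):print(np.linalg.norm((X['k'+k]-X['w'+k])[:2]),(X['k'+k]-X['w'+k]))
E
```

```text
(array([284.53174019, 178.88518715]), (12.396174430847168, 18.95475196838379), array([282.6, 175.8]), 5) (array([351.49900818, 224.85639191]), (14.021798133850098, 24.416330337524414), array([354.28571429, 225.5       ]), 14)
wl [0.518  0.1442 0.0744] [0.0002 0.0002]
wr [ 0.4966 -0.114   0.0752] [0.0002 0.0002]
kl [0.5293 0.1741 0.1215] [0.0007 0.0007]
kr [ 0.5069 -0.084   0.1225] [0.0005 0.0005]
lid [0.654  0.0996 0.1328] [0.0007 0.0007]
ring [0.6353 0.0035 0.0646] [0.002 0.002]
lev [0.5076 0.015  0.069 ] [0.0006 0.0006]
ball [0.4968 0.018  0.0742] [0.0011 0.0011]
dist 0.2590298977191882 -4.751083799670978
0.03202030336752961 [0.01127889 0.02996809 0.04707506]
0.031713763686112215 [0.01027728 0.03000234 0.04728577]
```

```bash
cat >> h.py <<'E'
from scipy.spatial.transform import Rotation as Ro
def pose():
    o=ctrl.get_obs();R=Ro.from_rotvec(o['tool_rot']).as_matrix();return np.array(o['eef_pos']),R,np.degrees(np.arctan2(R[1,0],R[0,0]))
def rows(targets,hd0=None):
    """targets: (x,y,z,heading deg) -> rows in tool axes; spin unwrapped relative to the heading now"""
    p,R,h=pose(); h=h if hd0 is None else h+360*round((hd0-h)/360); out=[]
    for t in targets:
        s=R.T@(np.array(t[:3])-p)*100; out.append([[round(float(v),1) for v in s],round(float(h-t[3]))])
    o=ctrl.get_obs();print('t',round(o['time_s'],2),'p',p.round(4),'h',round(h,1),'q6',round(o['joint_pos'][5],2),'F',o['force'].round(1),'op',round(o['opening'],4));print(out)
E
python3 - <<'E'
from h import *
a=load('a.png');b=load('b.png')
ex=np.array([.9966,-.0826]);ey=np.array([.0826,.9966])
for s,c,q in((a,(284.5,178.9),(282.6,175.8)),(b,(351.5,224.9),(354.3,225.5))):
    d=(plane(s,q,.074)-plane(s,c,.067))[:2];print(d,'stand',d@ex,d@ey)
rows([(.507,-.084,.20,19.4+225*k/24) for k in (8,16,24)])
rows([(.30,-.40,.238,104),(.507,-.084,.20,180)])
E
```

```text
[-0.01004438  0.00178742] stand -0.010157871814110384 0.0009516771636982857
[-0.01152172  0.00516991] stand -0.011909577574558653 0.004200641470509257
t 0.1 p [ 0.1905 -0.542   0.2379] h 19.4 q6 -0.21 F [ 0.7  0.2 -0.2] op 0.0879
[[[45.0, -32.7, 3.9], -75], [[45.0, -32.7, 3.9], -150], [[45.0, -32.7, 3.9], -225]]
t 0.1 p [ 0.1905 -0.542   0.2379] h 19.4 q6 -0.21 F [ 0.7  0.2 -0.2] op 0.0879
[[[15.0, -9.8, 0.0], -85], [[45.0, -32.7, 3.9], -161]]
```

>>> {"method": "apply_moves", "body": {"moves": [[[4.5, -3.3, 0], -10], [[9, -6.5, 0], -20], [[13.5, -9.8, 0.5], -30], [[18, -13, 1], -40], [[22.5, -16.4, 1.5], -50], [[27, -19.6, 2], -60], [[31.5, -23, 2], -70], [[36, -26.2, 2], -80]], "hand": 0.28}}

```text
time_s: 1.1
eef_pos: [0.444, -0.1742, 0.2185]
tool_rot: [-2.026, -2.401, 0.0]
force: [1.3, 0.2, -0.2]
opening: 0.0249
finger_force: 0.0
```

Run:
```python
from h import *
rows([(.507,-.084,.18,99.4),(.507,-.084,.18,180),(.507,-.084,.18,242)])
```

```text
t 1.1 p [ 0.444  -0.1742  0.2185] h 99.7 q6 -0.79 F [ 1.3  0.2 -0.2] op 0.0249
[[[7.8, 7.7, 3.9], 0], [[7.8, 7.7, 3.9], -80], [[7.8, 7.7, 3.9], -142]]
```

>>> {"method": "apply_moves", "body": {"moves": [[[2, 2, 0], -10], [[4, 4, 0], -20], [[6, 6, 0], -30], [[7.8, 7.7, 0], -40], [[7.8, 7.7, 0], -50], [[7.8, 7.7, 0], -60], [[7.8, 7.7, 0], -70], [[7.8, 7.7, 0], -80]]}}

```text
time_s: 2.1
eef_pos: [0.5064, -0.0864, 0.2182]
tool_rot: [-0.008, -3.141, -0.001]
force: [-0.3, -0.9, -0.1]
opening: 0.0242
finger_force: 0.0
```

>>> {"method": "apply_moves", "body": {"moves": [[[0, 0, 0], -10], [[0, 0, 0], -20], [[0, 0, 0], -30], [[0, 0, 0], -40], [[0, 0, 0], -50], [[0, 0, 0], -60], [[0, 0, 0], -62], [[0, 0, 0], -62]]}}

```text
time_s: 3.1
eef_pos: [0.5066, -0.0865, 0.2185]
tool_rot: [1.599, -2.704, -0.0]
force: [-0.5, -0.1, -1.2]
opening: 0.0245
finger_force: 0.0
```

Run:
```python
from h import *
rows([(.507,-.084,.18,-118)])
s=snap('wrist','d.png');print(s['fov_y'],-np.array(s['R']).T@s['t'],s['R'][2],proj(s,[[.507,-.084,.12],[.508,.015,.069],[.497,-.114,.08]]))
```

```text
t 3.1 p [ 0.5066 -0.0865  0.2185] h -118.8 q6 -3.04 F [-0.5 -0.1 -1.2] op 0.0245
[[[-0.2, 0.1, 3.9], -1]]
69.62448579614035 [ 0.46714641 -0.16091132  0.3648713 ] [ 0.15349485  0.28079773 -0.9474133 ] [[322.13114462 198.94712507]
 [361.59463658 254.83968468]
 [316.26744901 156.27711556]]
```

View pics/d.png

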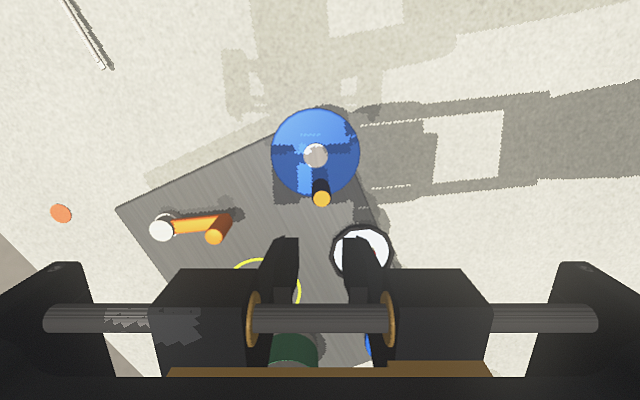

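The wheel hub is at (316,156) and the yellow cap at (321,198). Both match the projected triangulated points within 1 px, so I can descend over the knob.

>>> {"method": "apply_moves", "body": {"moves": [[[-0.2, 0.1, 4], 0], [[-0.2, 0.1, 8], 0], [[-0.2, 0.1, 10], 0], [[-0.2, 0.1, 11.8], 0], [[-0.2, 0.1, 11.8], 0]]}}

```text
time_s: 3.78
eef_pos: [0.5056, -0.0838, 0.0994]
tool_rot: [1.6, -2.702, -0.004]
force: [0.0, 0.4, 0.2]
opening: 0.0245
finger_force: 0.0
```

```bash
cat >> h.py <<'E'
def crank(c,th0,n=8,step=10,z=.1,hd=None,r=.032):
    T=[]
    for i in range(1,n+1):
        th=th0-step*i;a=np.radians(th);T.append((c[0]+r*np.cos(a),c[1]+r*np.sin(a),z,min(th+180,hd or 999)))
    rows(T,hd0=th0+180)
E
python3 - <<'E'
from h import *
crank((.4966,-.114),71,hd=241)
E
```

```text
t 3.77 p [ 0.5056 -0.0838  0.0994] h 241.3 q6 -3.04 F [0.  0.4 0.2] op 0.0245
[[[-0.1, -0.7, -0.1], 0], [[-0.1, -1.2, -0.1], 10], [[0.1, -1.8, -0.1], 20], [[0.3, -2.3, -0.1], 30], [[0.6, -2.7, -0.1], 40], [[1.0, -3.1, -0.1], 50], [[1.5, -3.4, -0.1], 60], [[2.0, -3.7, -0.1], 70]]
```

>>> {"method": "apply_moves", "body": {"moves": [[[-0.1, -0.7, -0.1], 0], [[-0.1, -1.2, -0.1], 10], [[0.1, -1.8, -0.1], 20], [[0.3, -2.3, -0.1], 30], [[0.6, -2.7, -0.1], 40], [[1.0, -3.1, -0.1], 50], [[1.5, -3.4, -0.1], 60], [[2.0, -3.7, -0.1], 70]]}}

```text
time_s: 4.78
eef_pos: [0.5312, -0.1196, 0.1034]
tool_rot: [0.246, 3.129, 0.001]
force: [0.2, 2.4, 2.9]
opening: 0.0248
finger_force: 1.8
```

Run:
```python
from h import *
crank((.4966,-.114),-9)
s=snap('side','e.png');a=snap('scene','e2.png')
for s,r in ((s,(340,175,410,240)),(a,(235,165,310,230))):
    h=cv2.cvtColor(s['pixels'],cv2.COLOR_RGB2HSV);x0,y0,x1,y1=r
    m=cv2.inRange(h,(24,120,90),(35,255,255))[y0:y1,x0:x1];n,l,st,c=cv2.connectedComponentsWithStats(m);print([(c[i]+[x0,y0],st[i,4]) for i in range(1,n) if st[i,4]>2])
    m=(cv2.inRange(h,(0,110,70),(6,255,255))|cv2.inRange(h,(172,110,70),(180,255,255)))[y0:y1,x0:x1];q=cv2.findNonZero(m);print('red',None if q is None else q[:,0].mean(0)+[x0,y0])
```

```text
t 4.78 p [ 0.5312 -0.1196  0.1034] h 171.0 q6 -1.85 F [0.2 2.4 2.9] op 0.0248
[[[0.4, -0.5, 0.3], 10], [[0.5, -1.1, 0.3], 20], [[0.7, -1.6, 0.3], 30], [[1.1, -2.0, 0.3], 40], [[1.4, -2.4, 0.3], 50], [[1.9, -2.8, 0.3], 60], [[2.4, -3.0, 0.3], 70], [[2.9, -3.1, 0.3], 80]]
[]
red [353.6        224.93333333]
[(array([302.        , 199.97297297]), np.int32(37))]
red [283.  176.5]
```

>>> {"method": "apply_moves", "body": {"moves": [[[0.3, -0.5, 0.2], 10], [[0.5, -1.1, 0.2], 20], [[0.7, -1.6, 0.2], 30], [[1.1, -2.0, 0.2], 40], [[1.4, -2.4, 0.2], 50], [[1.9, -2.8, 0.2], 60], [[2.4, -3.0, 0.2], 70], [[2.9, -3.1, 0.2], 80]]}}

```text
time_s: 5.88
eef_pos: [0.4987, -0.147, 0.1017]
tool_rot: [2.193, 2.241, 0.003]
force: [3.5, -0.2, 3.0]
opening: 0.0245
finger_force: 1.9
```

Run:
```python
from h import *
crank((.4966,-.114),-89)
a=load('b.png');s=snap('side','e3.png')
```

```text
t 5.88 p [ 0.4987 -0.147   0.1017] h 91.2 q6 -0.54 F [ 3.5 -0.2  3. ] op 0.0245
[[[0.2, -0.7, 0.2], 10], [[0.3, -1.2, 0.2], 20], [[0.5, -1.8, 0.2], 30], [[0.9, -2.2, 0.2], 40], [[1.3, -2.6, 0.2], 50], [[1.7, -2.9, 0.2], 60], [[2.2, -3.2, 0.2], 70], [[2.8, -3.3, 0.1], 80]]
```

View pics/e3.png

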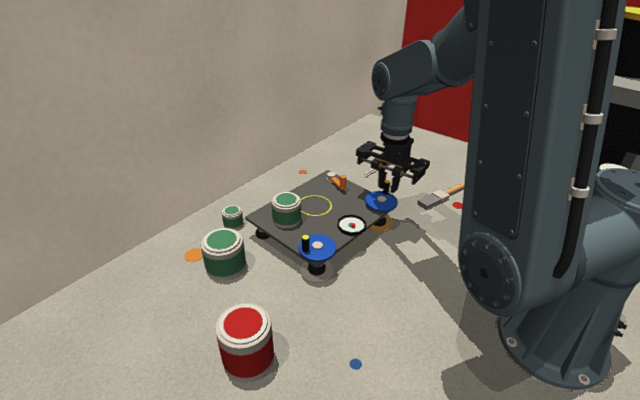

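The side view shows the fingers straddling the right knob, the wheel turned, and the stand in place. The ball level is visible at (351,226).

```bash
cat >> lev.py <<'E'
EX=np.array([.9966,-.0826]);EY=np.array([.0826,.9966])
def redsub(s,box):
    x0,y0,x1,y1=box;p=s['pixels'][y0:y1,x0:x1].astype(float);w=np.clip(p[...,0]-np.maximum(p[...,1],p[...,2])-30,0,None)
    yy,xx=np.mgrid[y0:y1,x0:x1];return np.array([(w*xx).sum(),(w*yy).sum()])/w.sum(),w.sum()
def ball(s,side):
    box=(334,212,369,240) if side else (274,168,296,190)
    c=level(s,(330,210,374,242) if side else (268,163,302,195)); r,w=redsub(s,box)
    d=(plane(s,r,.075)-plane(s,c[0],.069))[:2];return np.round([d@EX*1e3,d@EY*1e3],1),c[0].round(1),np.round(c[1],1),r.round(1),round(w)
E
python3 - <<'E'
from lev import *
print(ball(load('a.png'),0),ball(load('b.png'),1),sep='\n')
print(ball(load('e2.png'),0),ball(load('e.png'),1),sep='\n')
print(ball(load('e3.png'),1)); s=snap('scene','e4.png')
print(ball(s,0))
E
```

```text
(array([-10.6,   1.8]), array([284.5, 178.9]), array([12.4, 19. ]), array([282.8, 175.8]), 492)
(array([-10.4,   2.1]), array([351.5, 224.9]), array([14. , 24.4]), array([354.3, 225.1]), 1116)
(array([-8.9, -1.8]), array([285.2, 179.2]), array([11.5, 18.2]), array([283. , 176.9]), 41)
(array([-8.6,  2.2]), array([351.3, 224.6]), array([14.1, 25. ]), array([353.6, 224.5]), 1322)
(array([-7.7,  3.9]), array([351.2, 224.3]), array([14.4, 24.6]), array([352.8, 224.4]), 1269)
(array([-7.9,  3.3]), array([284.9, 178.6]), array([12.3, 18.9]), array([284. , 175.7]), 514)
```

>>> {"method": "apply_moves", "body": {"moves": [[[0.2, -0.7, 0], 10], [[0.3, -1.2, 0], 20], [[0.5, -1.8, 0], 30], [[0.9, -2.2, 0], 40], [[0.9, -2.2, 0], 40]]}}

```text
time_s: 6.6
eef_pos: [0.4753, -0.1382, 0.1008]
tool_rot: [2.824, 1.369, 0.002]
force: [2.0, -2.9, 2.9]
opening: 0.0245
finger_force: 1.7
```

>>> {"method": "apply_moves", "body": {"moves": [[[0, 0.2, -4], 0], [[0, 0.2, -8], 0], [[0, 0.2, -8], 0], [[0, 0.2, -8], 0], [[0, 0.2, -8], 0], [[0, 0.2, -8], 0]]}}

```text
time_s: 7.35
eef_pos: [0.475, -0.1383, 0.1786]
tool_rot: [-2.829, -1.362, 0.002]
force: [-1.5, 0.1, 0.3]
opening: 0.0248
finger_force: 0.0
```

Run:
```python
from lev import *
a=snap('scene','f1.png');b=snap('side','f2.png')
print(ball(a,0),ball(b,1),sep='\n')
rows([(.5293,.1741,.18,251)],hd0=51)
```

```text
(array([-5.2,  5.1]), array([284.9, 178.3]), array([12.7, 18.8]), array([284.9, 175.6]), 498)
(array([-5.3,  5.4]), array([351.2, 224.1]), array([14.3, 24.7]), array([351.6, 224.1]), 1248)
t 7.45 p [ 0.4753 -0.1384  0.179 ] h 51.4 q6 0.15 F [ 0.6  0.4 -0.6] op 0.0244
[[[27.8, -15.3, -0.1], -200]]
```

>>> {"method": "apply_moves", "body": {"moves": [[[4, -2, 0], -10], [[8, -4, 0], -20], [[12, -6, 0], -30], [[16, -8, 0], -40], [[20, -10, 0], -50], [[24, -12.5, 0], -60], [[27.8, -15.3, 0], -70], [[27.8, -15.3, 0], -80]]}}

```text
time_s: 8.45
eef_pos: [0.5293, 0.1771, 0.1793]
tool_rot: [-1.279, -2.869, -0.001]
force: [-0.0, 0.1, 0.1]
opening: 0.0244
finger_force: 0.0
```

>>> {"method": "apply_moves", "body": {"moves": [[[0, 0, 0], -10], [[0, 0, 0], -20], [[0, 0, 0], -30], [[0, 0, 0], -40], [[0, 0, 0], -50], [[0, 0, 0], -60], [[0, 0, 0], -70], [[0, 0, 0], -80]]}}

```text
time_s: 9.45
eef_pos: [0.5297, 0.174, 0.1793]
tool_rot: [0.858, -3.021, -0.0]
force: [0.2, -0.7, -0.3]
opening: 0.025
finger_force: 0.0
```

>>> {"method": "apply_moves", "body": {"moves": [[[0, 0, 0], -10], [[0, 0, 0], -20], [[0, 0, 0], -30], [[0, 0, 0], -40], [[0, 0, 0], -40]]}}

```text
time_s: 10.07
eef_pos: [0.5297, 0.174, 0.1794]
tool_rot: [1.83, -2.553, -0.0]
force: [-0.3, -0.1, 0.2]
opening: 0.0246
finger_force: 0.0
```

Run:
```python
from lev import *
s=snap('wrist','g.png');print(proj(s,[.5293,.1741,.1215]))
h=cv2.cvtColor(s['pixels'],cv2.COLOR_RGB2HSV);m=cv2.inRange(h,(18,120,120),(35,255,255));n,l,st,c=cv2.connectedComponentsWithStats(m)
for i in range(1,n):
    if st[i,4]>40: print(c[i],st[i],plane(s,c[i],.1215))
rows([(.5293,.1741,.1,251)],hd0=251)
```

```text
[[321.80557699 213.92367949]]
[129.7733871   58.70564516] [  63    0  122  104 1240] [0.61265924 0.03146077 0.1215    ]
[319.60553633 214.55363322] [310 206  20  18 289] [0.53106533 0.17405491 0.1215    ]
[248.3164557  324.97468354] [246 300   6  47 158] [0.62471078 0.25397973 0.1215    ]
[391.76642336 325.5620438 ] [389 301   6  46 137] [0.50448668 0.29527812 0.1215    ]
t 10.12 p [0.5297 0.174  0.1794] h 251.2 q6 -2.71 F [ 0.2  0.5 -0.7] op 0.0247
[[[0.0, 0.0, 7.9], 0]]
```

>>> {"method": "apply_moves", "body": {"moves": [[[0, 0.1, 4], 0], [[0, 0.1, 6], 0], [[0, 0.1, 7.9], 0], [[0, 0.1, 7.9], 0]]}}

```text
time_s: 10.62
eef_pos: [0.5278, 0.1742, 0.0992]
tool_rot: [1.829, -2.551, -0.002]
force: [-0.6, 0.1, 0.1]
opening: 0.0247
finger_force: 0.0
```

Run:
```python
from h import *
crank((.519,.144),70)
```

```text
t 10.62 p [0.5278 0.1742 0.0992] h 251.3 q6 -2.71 F [-0.6  0.1  0.1] op 0.0247
[[[0.0, -0.8, -0.1], 11], [[0.2, -1.3, -0.1], 21], [[0.4, -1.8, -0.1], 31], [[0.7, -2.3, -0.1], 41], [[1.1, -2.6, -0.1], 51], [[1.6, -2.9, -0.1], 61], [[2.1, -3.2, -0.1], 71], [[2.7, -3.3, -0.1], 81]]
```

>>> {"method": "apply_moves", "body": {"moves": [[[0.0, -0.7, -0.1], 10], [[0.2, -1.3, -0.1], 20], [[0.4, -1.8, -0.1], 30], [[0.7, -2.3, -0.1], 40], [[1.1, -2.6, -0.1], 50], [[1.6, -2.9, -0.1], 60], [[2.1, -3.2, -0.1], 70], [[2.7, -3.3, -0.1], 80]]}}

```text
time_s: 11.62
eef_pos: [0.5528, 0.1387, 0.1034]
tool_rot: [0.247, 3.129, 0.002]
force: [0.1, 2.5, 2.1]
opening: 0.0251
finger_force: 1.2
```

Run:
```python
from h import *
crank((.519,.144),-10)
```

```text
t 11.62 p [0.5528 0.1387 0.1034] h 171.0 q6 -1.38 F [0.1 2.5 2.1] op 0.0251
[[[0.3, -0.6, 0.3], 11], [[0.4, -1.2, 0.3], 21], [[0.7, -1.7, 0.3], 31], [[1.0, -2.1, 0.3], 41], [[1.4, -2.5, 0.3], 51], [[1.9, -2.8, 0.3], 61], [[2.4, -3.0, 0.3], 71], [[2.9, -3.2, 0.3], 81]]
```

>>> {"method": "apply_moves", "body": {"moves": [[[0.3, -0.6, 0.2], 10], [[0.4, -1.2, 0.2], 20], [[0.7, -1.7, 0.2], 30], [[1.0, -2.1, 0.2], 40], [[1.4, -2.5, 0.2], 50], [[1.9, -2.8, 0.2], 60], [[2.4, -3.0, 0.2], 70], [[2.9, -3.2, 0.2], 80]]}}

```text
time_s: 12.62
eef_pos: [0.5204, 0.1109, 0.102]
tool_rot: [2.2, 2.237, 0.006]
force: [3.6, 0.5, 2.5]
opening: 0.0247
finger_force: 1.4
```

Run:
```python
from lev import *
crank((.519,.144),-90,n=7)
a=snap('scene','g1.png');print(ball(a,0))
```

```text
t 12.62 p [0.5204 0.1109 0.102 ] h 91.0 q6 -0.03 F [3.6 0.5 2.5] op 0.0247
[[[0.2, -0.7, 0.2], 11], [[0.3, -1.2, 0.2], 21], [[0.6, -1.7, 0.2], 31], [[0.9, -2.2, 0.2], 41], [[1.3, -2.6, 0.2], 51], [[1.8, -2.9, 0.2], 61], [[2.3, -3.1, 0.2], 71]]
(array([-3.1,  3.2]), array([284.9, 178.3]), array([12.9, 18.8]), array([284.9, 176.1]), 561)
```

>>> {"method": "apply_moves", "body": {"moves": [[[0.2, -0.7, 0], 10], [[0.3, -1.2, 0], 20], [[0.6, -1.7, 0], 30], [[0.9, -2.2, 0], 40], [[1.3, -2.6, 0], 50], [[1.8, -2.9, 0], 60], [[2.3, -3.1, 0], 70], [[2.3, -3.1, 0], 70]]}}

```text
time_s: 13.68
eef_pos: [0.4875, 0.1332, 0.1008]
tool_rot: [3.085, 0.587, 0.003]
force: [0.3, -1.5, 0.7]
opening: 0.0248
finger_force: 0.8
```

>>> {"method": "apply_moves", "body": {"moves": [[[0, 0, 0], 0], [[0, 0, 0], 0], [[0, 0, 0], 0], [[0, 0, 0], 0], [[0, 0, 0], 0], [[0, 0, 0], 0]]}}

```text
time_s: 14.42
eef_pos: [0.4865, 0.1332, 0.0997]
tool_rot: [3.087, 0.582, 0.0]
force: [1.2, -1.9, 0.9]
opening: 0.0246
finger_force: 1.3
```

Run:
```python
from lev import *
crank((.519,.144),-160,n=8)
a=snap('scene','g2.png');print(ball(a,0))
try:
  b=snap('side','g3.png');print(ball(b,1))
except Exception as e: print(e)
```

```text
t 14.43 p [0.4865 0.1332 0.0997] h 21.4 q6 1.23 F [ 1.2 -1.9  0.9] op 0.0246
[[[0.3, -0.5, -0.0], 11], [[0.4, -1.0, -0.0], 21], [[0.7, -1.5, -0.0], 31], [[1.0, -1.9, -0.0], 41], [[1.4, -2.3, -0.0], 51], [[1.9, -2.6, -0.0], 61], [[2.4, -2.9, -0.0], 71], [[2.9, -3.0, -0.0], 81]]
(array([-0.7,  1.6]), array([284.8, 178.2]), array([12.9, 18.9]), array([284.9, 176.6]), 504)
(array([1.9, 2.7]), array([352.2, 223.1]), array([14.1, 21.8]), array([351.1, 221.4]), 1039)
```

>>> {"method": "apply_moves", "body": {"moves": [[[0.3, -0.5, 0], 10], [[0.4, -1.0, 0], 20], [[0.7, -1.5, 0], 30], [[1.0, -1.9, 0], 40], [[1.0, -1.9, 0], 40], [[1.0, -1.9, 0], 40]]}}

```text
time_s: 15.28
eef_pos: [0.4884, 0.1548, 0.0994]
tool_rot: [-3.101, 0.504, 0.002]
force: [-0.2, -0.0, -0.1]
opening: 0.025
finger_force: 0.0
```

>>> {"method": "apply_moves", "body": {"moves": [[[-0.1, 0.2, 0], 0], [[-0.1, 0.2, -4], 0], [[-0.1, 0.2, -8], 0], [[-0.1, 0.2, -10], 0], [[-0.1, 0.2, -10], 0], [[-0.1, 0.2, -10], 0], [[-0.1, 0.2, -10], 0]]}}

```text
time_s: 16.15
eef_pos: [0.4864, 0.1529, 0.1982]
tool_rot: [3.1, -0.509, -0.004]
force: [-0.1, -0.0, 1.5]
opening: 0.0248
finger_force: 0.0
```

Run:
```python
from lev import *
a=snap('scene','k1.png');print(ball(a,0))
b=snap('side','k2.png');print(ball(b,1))
p,R,h=pose();print(p,h,ctrl.get_obs()['joint_pos'].round(2))
def lst(s,lo,hi,box):
    hh=cv2.cvtColor(s['pixels'],cv2.COLOR_RGB2HSV);x0,y0,x1,y1=box;m=cv2.inRange(hh,lo,hi)[y0:y1,x0:x1];n,l,st,c=cv2.connectedComponentsWithStats(m)
    return [((c[i]+[x0,y0]).round(1),st[i].tolist()) for i in range(1,n) if st[i,4]>7]
print(lst(a,(8,150,90),(20,255,255),(275,195,305,235)),lst(b,(8,150,90),(20,255,255),(325,170,352,197)))
A=cv2.resize(a['pixels'][140:250,240:365],(500,440),interpolation=2);B=cv2.resize(b['pixels'][165:275,250:330+75],(300*2,440),interpolation=2)[:,:]
cv2.imwrite('pics/k.png',cv2.cvtColor(cv2.resize(np.hstack([A,B]),(800,320)),cv2.COLOR_RGB2BGR))
```

```text
(array([-0. ,  1.1]), array([284.8, 178.1]), array([13.1, 18.9]), array([285. , 176.7]), 553)
(array([-0.4,  0.6]), array([350.9, 222.6]), array([13.7, 24.5]), array([351., 221.]), 1124)
[0.48667882 0.15288307 0.19858062] -18.641016655160342 [0.07 0.08 1.81 0.   1.26 1.97]
[(array([286.8, 213.9]), [8, 9, 11, 21, 108])] []
```

View pics/k.png

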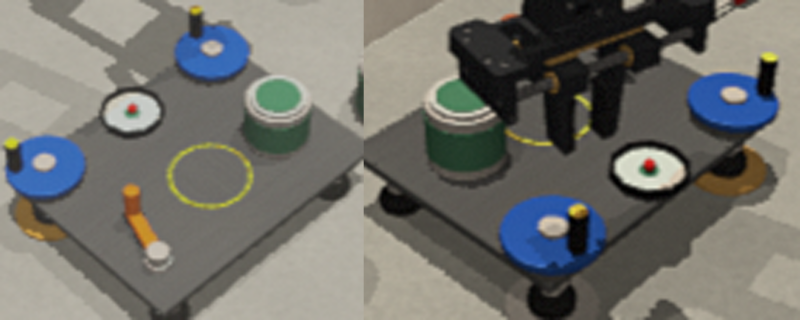

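The ball now lies over the green spot, about 1 mm off the middle. The clamp lever still points to the front, with its knob top near scene pixel (285,205). Now I'll position for the clamp.

Run:
```python
from lev import *
a=load('k1.png')
print(plane(a,(285,205.2),.123),plane(a,(311.5,200),.071),plane(a,(334.3,172.3),.136), proj(a,[[.6764,-.1244,.1],[.6116,-.119,.123],[.637,.0044,.071]]))
h=cv2.cvtColor(a['pixels'],cv2.COLOR_RGB2HSV)
for nm,lo,hi,(x0,y0,x1,y1) in(('ring',(22,100,80),(35,255,255),(290,185,335,215)),('lid',(60,80,40),(85,255,200),(322,162,345,177))):
    m=cv2.inRange(h,lo,hi)[y0:y1,x0:x1];e=cv2.fitEllipse(cv2.convexHull(cv2.findNonZero(m)));c=np.array(e[0])+[x0,y0];print(nm,c,e[1],plane(a,c,.071 if nm=='ring' else .136))
rows([(.612,-.118,.2,175)],hd0=-18)
```

```text
[ 0.62128684 -0.10080465  0.123     ] [0.63967997 0.00150899 0.071     ] [0.65536518 0.09659899 0.136     ] [[293.33459328 223.68217548]
 [278.62728898 207.08098337]
 [311.46022418 199.08146519]]
ring [311.78201485 200.10913754] (22.095714569091797, 29.25959014892578) [0.64068162 0.00175135 0.071     ]
lid [335.01349258 172.50012398] (9.966883659362793, 13.972277641296387) [0.65768273 0.09739452 0.136     ]
t 16.25 p [0.4867 0.1529 0.1986] h -18.6 q6 1.97 F [ 0.2 -0.7 -0.5] op 0.0247
[[[20.5, 21.7, -0.2], -194]]
```

>>> {"method": "apply_moves", "body": {"moves": [[[3, 3.3, 0], -10], [[6, 6.6, 0], -20], [[9, 9.9, 0], -30], [[12, 13.2, 0], -40], [[15, 16.5, 0], -50], [[18, 19.5, 0], -60], [[20.7, 20.3, 0], -70], [[20.7, 20.3, 0], -80]]}}

```text
time_s: 17.25
eef_pos: [0.6193, -0.1074, 0.1986]
tool_rot: [-2.698, -1.608, 0.001]
force: [-0.4, 1.3, 0.4]
opening: 0.0249
finger_force: 0.0
```

>>> {"method": "apply_moves", "body": {"moves": [[[0, 0, 0], -10], [[0, 0, 0], -20], [[0, 0, 0], -30], [[0, 0, 0], -40], [[0, 0, 0], -50], [[0, 0, 0], -60], [[0, 0, 0], -70], [[0, 0, 0], -80]]}}

```text
time_s: 18.25
eef_pos: [0.6182, -0.1055, 0.1988]
tool_rot: [-1.03, -2.966, -0.0]
force: [-0.2, 0.0, 0.6]
opening: 0.0249
finger_force: 0.0
```

>>> {"method": "apply_moves", "body": {"moves": [[[0, 0, 0], -7], [[0, 0, 0], -14], [[0, 0, 0], -14]]}}

```text
time_s: 18.62
eef_pos: [0.6183, -0.1055, 0.1989]
tool_rot: [-0.672, -3.068, -0.0]
force: [-0.3, 0.3, 0.1]
opening: 0.025
finger_force: 0.0
```

Run:
```python
from lev import *
s=snap('wrist','m.png');print(-np.array(s['R']).T@s['t'],proj(s,[[.6205,-.1,.123],[.6764,-.1244,.1]]))
h=cv2.cvtColor(s['pixels'],cv2.COLOR_RGB2HSV);m=cv2.inRange(h,(8,150,90),(22,255,255));n,l,st,c=cv2.connectedComponentsWithStats(m)
for i in range(1,n):
    if st[i,4]>60: print(c[i],st[i],plane(s,c[i],.123))
rows([(.6205,-.1,.095,155)],hd0=155)
```

```text
[ 0.54327539 -0.07175438  0.34541272] [[327.98022022 202.96165796]
 [327.95378287 253.90741741]]
[397.578125 130.375   ] [384 113  34  42  64] [ 0.58894286 -0.02799766  0.123     ]
[326.0359408  208.77272727] [316 180  21  62 946] [ 0.62451512 -0.10356457  0.123     ]
t 18.68 p [ 0.6183 -0.1055  0.1991] h 155.2 q6 -1.5 F [-0.8 -0.4 -0.2] op 0.0247
[[[0.0, 0.6, 10.4], 0]]
```

View pics/m.png

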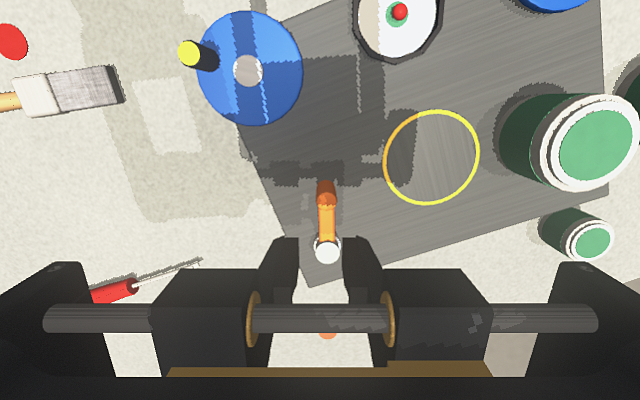

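The wrist view shows the knob top near (326,200), the white pivot cap at (327,250), the ring centre at (432,157) and the tin lid at (597,145). The lever lines up with the tool's x axis.

Run:
```python
from lev import *
s=load('m.png');a=load('k1.png');h=cv2.cvtColor(s['pixels'],cv2.COLOR_RGB2HSV)
print('knob',plane(s,(326,200),.123),tri([(s,(326,200)),(a,(285,204.8))]),'pivot',plane(s,(327,248),.1))
for nm,lo,hi,(x0,y0,x1,y1) in(('ring',(20,100,80),(35,255,255),(375,100,490,215)),('lid',(60,60,40),(85,255,255),(555,105,640,187))):
    m=cv2.inRange(h,lo,hi)[y0:y1,x0:x1]
    n,l,st,cc=cv2.connectedComponentsWithStats(m);i=1+st[1:,4].argmax()
    e=cv2.fitEllipse(cv2.convexHull(cv2.findNonZero((l==i).astype(np.uint8)))) if nm=='lid' else cv2.fitEllipse(cv2.convexHull(cv2.findNonZero(m)))
    c=np.array(e[0])+[x0,y0];print(nm,c,e[1],plane(s,c,.071 if nm=='ring' else .136),tri([(s,c),(a,(311.8,200.1) if nm=='ring' else (335,172.5))]))
```

```text
knob [ 0.61745874 -0.10041933  0.123     ] (array([ 0.61866507, -0.09972701,  0.1215095 ]), [np.float64(0.001127753610571522), np.float64(0.0011277536105714758)]) pivot [ 0.67014719 -0.12260393  0.1       ]
ring [430.78902817 156.87093353] (90.086181640625, 102.57515716552734) [0.63664608 0.00287632 0.071     ] (array([0.63822608, 0.00429095, 0.06672091]), [np.float64(0.0002608964016355475), np.float64(0.0002608964016356074)])
lid [595.35574722 144.84394455] (60.1234016418457, 81.27095794677734) [0.65597475 0.09706935 0.136     ] (array([0.65680892, 0.09839851, 0.13450599]), [np.float64(9.71273432601392e-05), np.float64(9.712734326009561e-05)])
```

>>> {"method": "apply_moves", "body": {"moves": [[[0.2, 0.5, 4], 0], [[0.2, 0.5, 8], 0], [[0.2, 0.5, 10.3], 0], [[0.2, 0.5, 10.3], 0]]}}

```text
time_s: 19.18
eef_pos: [0.617, -0.0995, 0.0942]
tool_rot: [-0.672, -3.064, -0.001]
force: [-0.3, 0.0, -0.3]
opening: 0.025
finger_force: 0.0
```

Run:
```python
from h import *
c=(.6765,-.125)
T=[(c[0]+.064*np.cos(np.radians(t)),c[1]+.064*np.sin(np.radians(t)),.096,t) for t in range(148,75,-9)]
rows(T,hd0=155)
```

```text
t 19.18 p [ 0.617  -0.0995  0.0942] h 155.2 q6 -1.49 F [-0.3  0.  -0.3] op 0.025
[[[-0.1, 1.0, -0.2], 7], [[-0.3, 2.0, -0.2], 16], [[-0.7, 2.9, -0.2], 25], [[-1.2, 3.8, -0.2], 34], [[-1.8, 4.6, -0.2], 43], [[-2.5, 5.2, -0.2], 52], [[-3.4, 5.8, -0.2], 61], [[-4.3, 6.2, -0.2], 70], [[-5.3, 6.5, -0.2], 79]]
```

>>> {"method": "apply_moves", "body": {"moves": [[[-0.1, 1.0, -0.2], 7], [[-0.3, 2.0, -0.2], 16], [[-0.7, 2.9, -0.2], 25], [[-1.2, 3.8, -0.2], 34], [[-1.8, 4.6, -0.2], 43], [[-2.5, 5.2, -0.2], 52], [[-3.4, 5.8, -0.2], 61], [[-4.3, 6.2, -0.2], 70]]}}

```text
time_s: 20.18
eef_pos: [0.6845, -0.0618, 0.1003]
tool_rot: [2.316, 2.122, 0.001]
force: [-1.9, -0.3, 0.3]
opening: 0.0248
finger_force: 0.6
```

Run:
```python
from h import *
c=(.6765,-.125)
rows([(c[0]+.064*np.cos(np.radians(t)),c[1]+.064*np.sin(np.radians(t)),.096,t) for t in (82,79)],hd0=85)
```

```text
t 20.18 p [ 0.6845 -0.0618  0.1003] h 85.0 q6 -0.17 F [-1.9 -0.3  0.3] op 0.0248
[[[0.0, 0.1, 0.4], 3], [[-0.0, 0.4, 0.4], 6]]
```

>>> {"method": "apply_moves", "body": {"moves": [[[0, 0.2, 0.2], 2], [[0, 0.4, 0.2], 3], [[0, 0.5, 0.2], 3], [[0, 0.5, 0.2], 3]]}}

```text
time_s: 20.68
eef_pos: [0.6873, -0.0622, 0.0971]
tool_rot: [-2.362, -2.069, 0.004]
force: [-7.0, 0.3, 5.0]
opening: 0.0245
finger_force: 3.5
```

>>> {"method": "apply_moves", "body": {"moves": [[[0, -0.4, 0], 0], [[0, -0.4, -4], 0], [[0, -0.4, -9], 0], [[0, -0.4, -9], 0]], "hand": 0.28}}

```text
time_s: 21.18
eef_pos: [0.6879, -0.0624, 0.1929]
tool_rot: [2.357, 2.064, 0.01]
force: [-0.3, 0.8, -0.7]
opening: 0.0246
finger_force: 0.0
```

>>> {"method": "apply_moves", "body": {"moves": [[[-1, 2, 0], 10], [[-2, 0, 0], 20], [[-2, 0, 0], 30], [[-2, 0, 0], 40], [[-2, 0, 0], 50], [[-2, 0, 0], 60], [[-2, 0, 0], 70], [[-2, 0, 0], 80]], "hand": 1.0}}

```text
time_s: 22.18
eef_pos: [0.6816, -0.0813, 0.1855]
tool_rot: [-3.141, -0.056, 0.001]
force: [0.2, -0.1, -0.1]
opening: 0.0884
finger_force: 0.0
```

Run:
```python
from lev import *
a0=load('a.png');b0=load('b.png');x,e=tri([(a0,(377.7,160.1)),(b0,(221.1,239.0))]);print('bigtin',x,e)
s=snap('wrist','n.png');a=snap('scene','n2.png')
print(ball(a,0)); 
h=cv2.cvtColor(a['pixels'],cv2.COLOR_RGB2HSV)
m=cv2.inRange(h,(60,80,40),(85,255,200))[162:178,322:348];e=cv2.fitEllipse(cv2.convexHull(cv2.findNonZero(m)));print(np.array(e[0])+[322,162],plane(a,np.array(e[0])+[322,162],.136))
A=cv2.resize(a['pixels'][140:260,230:400],(680,480),interpolation=2)
cv2.imwrite('pics/n3.png',cv2.cvtColor(np.hstack([cv2.resize(A,(400,283)),cv2.resize(s['pixels'],(453,283))])[:,:800],cv2.COLOR_RGB2BGR))
rows([(.656,.098,.18,-11)],hd0=0)
```

```text
bigtin [0.70473424 0.27614828 0.08887634] [np.float64(0.00035451786724991445), np.float64(0.0003545178672500941)]
(array([12. ,  0.1]), array([282.8, 176.2]), array([ 7.6, 16.5]), array([285.1, 176.8]), 704)
[334.89153194 172.35348415] [0.65696858 0.09765144 0.136     ]
t 22.27 p [ 0.6816 -0.0814  0.1857] h 2.3 q6 1.24 F [-0.1 -0.2  0.9] op 0.088
[[[-1.8, -18.0, 0.6], 13]]
```

View pics/n3.png

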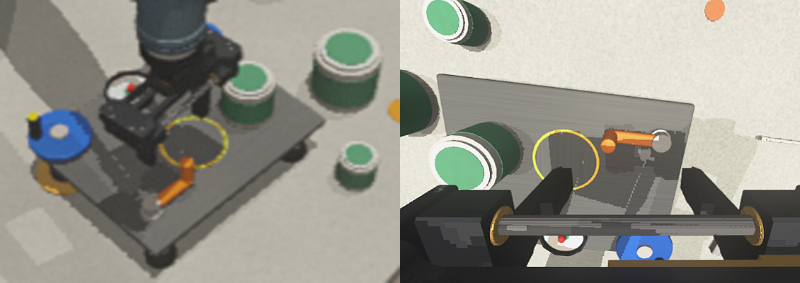

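The clamp lever now lies along the rear edge, pointing left at its stop. The tin is untouched. Next I go over the tin.

>>> {"method": "apply_moves", "body": {"moves": [[[-0.5, -4.5, 0], 5], [[-1, -9, 0], 9], [[-1.5, -13.5, 0], 13], [[-1.8, -18, 0], 13], [[-1.8, -18, 0], 13], [[-1.8, -18, 0], 13]]}}

```text
time_s: 23.02
eef_pos: [0.6566, 0.0973, 0.1863]
tool_rot: [3.128, -0.287, -0.0]
force: [0.4, -0.8, 0.5]
opening: 0.0881
finger_force: 0.0
```

Run:
```python
from lev import *
s=snap('wrist','o.png');h=cv2.cvtColor(s['pixels'],cv2.COLOR_RGB2HSV);m=cv2.inRange(h,(60,60,40),(85,255,255));n,l,st,c=cv2.connectedComponentsWithStats(m)
print(proj(s,[.656,.098,.136]))
for i in range(1,n):
    if st[i,4]>500:
        e=cv2.fitEllipse(cv2.convexHull(cv2.findNonZero((l==i).astype(np.uint8))));print(e,st[i],plane(s,e[0],.136))
rows([(.656,.098,.088,-11)],hd0=0)
```

```text
[[317.69516353 218.86113116]]
((227.3092803955078, 17.607921600341797), (43.51384735107422, 51.32416915893555), 160.6972198486328) [ 205    0   45   44 1615] [0.79431598 0.12723304 0.136     ]
((110.4117660522461, 179.15322875976562), (68.0661849975586, 86.07113647460938), 126.8663330078125) [  71  142   80   75 4625] [0.7126847  0.23711308 0.136     ]
((318.3570251464844, 214.84617614746094), (63.47150802612305, 68.3569107055664), 91.4832534790039) [ 285  184   68   63 3421] [0.65908125 0.09692832 0.136     ]
t 23.07 p [0.6568 0.0967 0.1864] h -10.6 q6 1.72 F [ 1.1 -0.   0.1] op 0.0882
[[[-0.1, -0.1, 9.8], 0]]
```

>>> {"method": "apply_moves", "body": {"moves": [[[0.1, 0, 3], 0], [[0.1, 0, 6], 0], [[0.1, 0, 8], 0], [[0.1, 0, 9.6], 0], [[0.1, 0, 9.6], 0]], "hand": 1.0}}

```text
time_s: 23.7
eef_pos: [0.657, 0.097, 0.0894]
tool_rot: [3.128, -0.292, -0.004]
force: [-0.3, -0.3, -0.5]
opening: 0.0884
finger_force: 0.0
```

>>> {"method": "apply_moves", "body": {"moves": [[[0, 0, 0], 0], [[0, 0, 0], 0], [[0, 0, 0], 0]], "hand": 0.865}}

```text
time_s: 24.08
eef_pos: [0.6582, 0.0976, 0.0916]
tool_rot: [-3.128, 0.291, -0.002]
force: [-0.3, -0.0, -0.4]
opening: 0.0765
finger_force: 0.0
```

Run:
```python
from lev import *
rows([(.6375,.0035,.09,-11)],hd0=0)
```

```text
t 24.07 p [0.6582 0.0976 0.0916] h -10.6 q6 1.73 F [-0.3 -0.  -0.4] op 0.0765
[[[-0.3, 9.6, 0.2], 0]]
```

>>> {"method": "apply_moves", "body": {"moves": [[[0, 1.2, 0], 0], [[-0.1, 2.4, 0], 0], [[-0.1, 3.6, 0], 0], [[-0.2, 4.8, 0], 0], [[-0.2, 6.0, 0], 0], [[-0.3, 7.2, 0], 0], [[-0.3, 8.4, 0], 0], [[-0.3, 9.6, 0], 0]]}}

```text
time_s: 25.08
eef_pos: [0.6368, 0.0029, 0.0907]
tool_rot: [-3.128, 0.291, 0.0]
force: [1.0, 3.8, 2.2]
opening: 0.0765
finger_force: 1.7
```

>>> {"method": "apply_moves", "body": {"moves": [[[0, 0, 0], 0], [[0, 0, 0], 0], [[0, 0, 0], 0]]}}

```text
time_s: 25.45
eef_pos: [0.6366, 0.0035, 0.0903]
tool_rot: [3.127, -0.291, -0.002]
force: [-0.1, -1.8, -1.7]
opening: 0.0762
finger_force: 0.9
```

>>> {"method": "apply_moves", "body": {"moves": [[[0, 0, 0], 0], [[0, 0, 0], 0], [[0, 0, 0], 0]], "hand": 1.0}}

```text
time_s: 25.82
eef_pos: [0.637, 0.0039, 0.0907]
tool_rot: [-3.128, 0.291, -0.0]
force: [-0.8, 0.4, 0.1]
opening: 0.0883
finger_force: 0.0
```

>>> {"method": "apply_moves", "body": {"moves": [[[0, 0, -3], 0], [[0, 0, -6], 0], [[0, 0, -10], 0], [[-4, 0, -14], 0], [[-8, 0, -18], 0], [[-12, 0, -20], 0], [[-16, 0, -20], 0], [[-16, 0, -20], 0]]}}

```text
time_s: 26.82
eef_pos: [0.4781, 0.0339, 0.2914]
tool_rot: [-3.128, 0.29, -0.002]
force: [1.2, -1.0, 0.0]
opening: 0.0883
finger_force: 0.0
```

Run:
```python
from lev import *
s=snap('wrist','p.png');a=snap('scene','p2.png');b=snap('side','p3.png');print(ctrl.get_obs()['time_s'])
for f in((a,0),(b,1)):
  try: print(ball(*f))
  except Exception as e: print(e)
A=a['pixels'][140:260,230:400];B=b['pixels'][160:280,240:410]
cv2.imwrite('pics/p4.png',cv2.cvtColor(np.vstack([cv2.resize(np.hstack([A,B]),(800,283),interpolation=2),cv2.resize(s['pixels'],(800,500))[:317]]),cv2.COLOR_RGB2BGR))
```

```text
26.975
(array([-0.1,  0.8]), array([284.8, 178.2]), array([12.9, 18.9]), array([284.9, 176.8]), 514)
(array([-0.5,  0.7]), array([350.9, 222.6]), array([13.6, 24.5]), array([351.1, 221. ]), 1072)
```

View pics/p4.png

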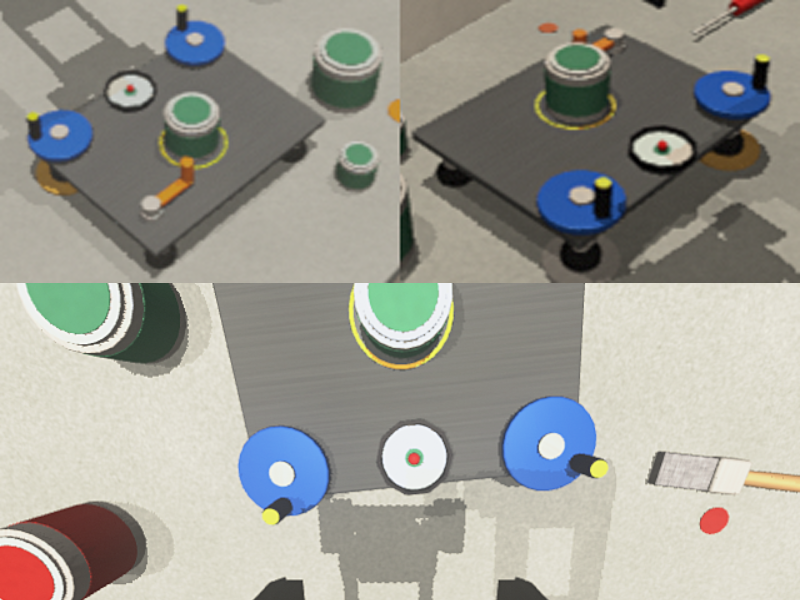

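The tin stands inside the yellow ring in both outer views, with the ball over the green spot. I'll check the offset numerically.

Run:
```python
from lev import *
L=[]
for f,(x0,y0,x1,y1) in(('p2.png',(295,175,330,196)),('p3.png',(298,174,335,192))):
    s=load(f);h=cv2.cvtColor(s['pixels'],cv2.COLOR_RGB2HSV);m=cv2.inRange(h,(60,80,40),(85,255,200))[y0:y1,x0:x1];n,l,st,c=cv2.connectedComponentsWithStats(m);i=1+st[1:,4].argmax()
    e=cv2.fitEllipse(cv2.convexHull(cv2.findNonZero((l==i).astype(np.uint8))));u=np.array(e[0])+[x0,y0];print(u,e[1]);L.append((s,u))
    m=cv2.inRange(h,(20,100,80),(35,255,255));q=(290,180,335,218) if f=='p2.png' else (290,190,340,222)
    M=m[q[1]:q[3],q[0]:q[2]];e=cv2.fitEllipse(cv2.convexHull(cv2.findNonZero(M)));c=np.array(e[0])+q[:2];print('ring',c,plane(s,c,.07),'lid',plane(s,u,.136))
print(tri(L))
```

```text
[311.         186.24056149] (10.493348121643066, 14.224745750427246)
ring [311.86997986 200.44245911] [0.64126422 0.00150349 0.07      ] lid [0.63814853 0.00169261 0.136     ]
[315.08654785 183.89387417] (9.202701568603516, 17.364898681640625)
ring [313.91198921 204.43266869] [0.63828324 0.00661172 0.07      ] lid [0.6370962  0.00403965 0.136     ]
(array([0.63780989, 0.00257729, 0.13500179]), [np.float64(0.00033399273654900557), np.float64(0.0003339927365493977)])
```

Offset is about 2 to 3 mm, against the 10 mm allowed. All conditions are met, so I'm handing in.

```bash
python3 -c "
from cell import ctrl
print(ctrl.close_job())"
```

```text
the job is handed in; nothing more can be done
None
```

The job is handed in at about 27 s on the robot's clock: the ball settled about 1 mm from the middle of the green spot, the clamp lever was pushed against its stop, and the green tin stands about 2–3 mm off the ring's centre; the four foot loads could not be measured directly, and no verdict came back.

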